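Centre the sample tray and swing the magnifier over it

TASK

On the inspection stand, slide the steel sample tray along its guide rails until its centre line is on the black centre mark of the rails. Then swing the folded-back magnifier frame up and over past upright, so that it leans on its stop above the tray and stays there by itself. Leave the tray centred and do not push the tube rack or the small orange clip beside the stand out of place.

Things in the scene. Friction and masses are not known exactly. Their poses are not given: they have to be found in the camera images.
- mark (a point): Black 4 mm centre line across the fixed stand's stage and both guide rails, showing 16 mm beyond them. Point: on the stage top midway between the rails, 14 mm above the table. x: level along the rails (roughly away from the robot); y: level towards the hinge; z up. White base plate 250 x 250 x 14 mm; rails 93 mm apart inside, 230 mm long (centred on the mark), 10 mm high.
- tray_center (a point): Centre of the loose open steel tray (0.22 kg), half-way up: 13 mm above the tray's underside, so 27 mm above the table when on the stage. The tray is 90 mm long (along the rails), 88 mm wide, 26 mm high, walls 4 mm, with a black line across its middle; it lies between the rails and slides along them. It starts 20 to 50 mm off the mark, on the side away from the robot. Its axes are parallel to the mark's.
- hinge (a point): Middle of the magnifier frame's hinge axis, 55 mm above the table, 96 mm from the mark along the mark's y; axes as those of the mark, the hinge axis is x. The two hinge cheeks stand 88 mm either side of it, up to 81 mm high.
- grip_bar (a point): Middle of the black round bar at the free end of the magnifier frame: 12 mm thick, 146 mm long, parallel to the hinge axis and 220 mm from it. The aluminium frame (0.3 kg) is two flat legs 146 mm apart that join the hinge to this bar; a round lens in a black ring (95 mm across, 9 mm thick) sits between the legs, its centre 118 mm from the hinge, leaving 54 mm clear between ring and bar.
- lens_frame (a joint): Angle of the magnifier frame, rad. 0: folded back on its rest, on the side of the hinge away from the tray, the bar 20 degrees above level as seen from the hinge; 1.22: upright; 2.09: on its stop, leaning 50 degrees past upright above the tray. Moves freely with light damping: it falls back to 0 if let go before upright, and goes on to the stop by its own weight if let go clearly past it.
- tube_rack: Bystander, loose: white open tube rack 130 x 64 x 66 mm with three stoppered glass tubes standing 107 mm high, beside the stand; origin at the centre of its underside.
- tube_clip: Bystander, loose: small orange and white clip, 35 x 50 x 46 mm, beside the stand; origin at the centre of its underside.
Mind the look-alikes: they are no part of the job. What is shaped like the part that bears tray_center but yellow is not meant.

How it is judged (in metres and radians):
On the way, in this order (a step that is already met when the one before it is completed fails the run):
1. the tray is centred on the mark, at rest and not touched, while the frame is still folded back (x of tray_center in the frame of mark between -0.007 and 0.007 m and y of tray_center in the frame of mark between -0.01 and 0.01 m and z of tray_center in the frame of mark between 0.009 and 0.017 m and linear speed of tray below 0.01 m/s and contact force between tray and the arm below 0.1 N and contact force between tray and the fingers below 0.1 N and value of joint lens_frame below 0.3 rad), for 0.2 s.
2. the magnifier frame is past upright and on its stop over the tray (value of joint lens_frame above 2 rad), for 0.2 s.
At the end, for the whole second after the job is handed in: The tray lies flat between the rails with its centre within 7 mm of the mark along the rails; the magnifier frame rests on its stop over the tray (joint above 2.0 rad), still and by itself; the tube rack and the clip are where they were (within 30 mm) (x of tray_center in the frame of mark between -0.007 and 0.007 m and y of tray_center in the frame of mark between -0.01 and 0.01 m and z of tray_center in the frame of mark between 0.009 and 0.017 m and value of joint lens_frame above 2 rad and velocity of joint lens_frame between -0.05 and 0.05 rad/s and linear speed of tray below 0.01 m/s); the robot touches nothing.
It fails at once if the tube rack or the clip is pushed more than 30 mm from its place (distance of any of tube_rack, tube_clip from where it was at the start of the episode above 0.03 m).
It also fails if it takes over 61 s, if anything falls off the work surface, if the arm or the gripper's body presses on something with over 40 N, if the wrist force passes 120 N, or if a joint passes its speed limit or range.

ROBOT

A 6-joint arm with a two-finger parallel gripper is mounted at the origin on the work surface. World frame = base frame: x ahead of the robot, y to its left, z up, the work surface at z = 0. Lengths are in mm, angles in rad, forces in N, time in s.
With the tool pointing down it reaches from about 300 to 950 mm from the base axis. Payload 3.1 kg.
Tool frame: the origin (TCP) lies on the centre line of the jaws, within the pads' length; the fingertips stand 8 mm ahead of it and the grasp point (between the pads) lies 11 mm behind it; z points along the fingers, y is the direction in which the jaws open and shut (so a half turn about z gives the same grasp; the last joint's range is limited). The gripper opens to 85 mm and grips with 20 to 120 N. Pads are 22 mm wide; open, the fingers measure 114 mm over their backs; the gripper's body (76 mm by 85 mm) begins 54 mm behind the grasp point. The pads swing forward as they close: fully open they stand 13 mm farther back than shut.
Start: joints at [1.111, 0.308, 1.634, -0, 1.2, -0.07], TCP at [237.528, 578.111, 239.272] pointing down, gripper open.
Joint ranges: [-3.06, 3.06], [-0.79, 1.96], [0.05, 2.63], [-1.19, 4.34], [0.05, 2.64], [-2.94, 2.94]. Speed limits (rad/s): [2.79, 2.79, 3.14, 3.14, 3.14, 3.14].

INTERFACE

Orientations are given as a unit quaternion [w, x, y, z].
In Python, from bench import * gives the robot as it stands.
- The arm moves only by the shell command python3 -m jog 'ROWS' [OPENING]. ROWS is JSON, a list of rows, each an object of numbers: "dx", "dy", "dz": the shift along the world's x, y, z in mm; "twist": the turn about the world's z in degrees. A call has 1 to 20 rows; each row is the pose to reach, as a shift and turn from the pose measured when the call began; what a row does not reach only later rows make up. A row lasts 1/8 s, in which the tool goes at most 62.5 mm and 10.7 degrees, less where a joint would pass 70% of its speed; a pose out of reach is approached as far as the arm can. A call with a gripper value outside its range is refused whole. OPENING is the gripper's target within -1 to 1 (fully open at 1, half-way at 0, shut at -1), set as the call begins (- or left out, the last holds). The fingers move at their own pace and stop on an object; the grip force is fixed at half the most. Time passes only in rows, so rows that repeat a pose let the fingers close. It gives the time, the measured TCP pose, the force and the opening at its end, in the units of the state.
- get_obs(): the state, without advancing time (a new reading comes with each control period).
- capture(name): name is "side" or "top" or "wrist"; returns a dict with "color" (420x560x3 uint8, red, green, blue), "vfov" (degrees; the focal length in pixels is half the picture's height over the tangent of half this angle, whatever the lens; pixels are square), "cx", "cy" (the principal point, pixels), "rvec" (rotation vector, rad) and "tvec" (3), from world to camera coordinates, as OpenCV has them; the wrist camera has in their place "tool_from_camera" (4x4, takes a point from camera to tool coordinates, whose origin is the TCP and whose axes are the flange's). Camera axes: x right, y down, z forward; pixel columns grow to the right and rows downward; lengths in mm; the calibration is good to about 2 mm. A picture is of the moment at which its call begins: read the wrist's pose just before it. There is no depth.
- finish_job(): hands the job in, once; it reports no verdict.
The state is a dict: "time_s": time; "q": joint angles; "joint_vel": joint speeds; "joint_efforts": joint torques, N m; "eef_pos": TCP position; "ee_rot": TCP orientation; "force": force on the tool from outside, world axes, zero at the start; "moment": the same for the moment, N m; "grip_width": finger opening in mm.
Only numpy, scipy, OpenCV 4.12 (cv2) and the standard library are available. Lean on these libraries where they do the work, as an engineer would, in place of code of your own. Each camera call takes 0.05 s, during which the arm holds its last target.

## Working session

There is one attempt and no reset: what is moved stays moved. The work goes in short steps, Python scripts to look and compute and a shell command to move; the robot and the scene stay as the last step left them, time stands still between calls to the robot, and variables do not carry over. Pictures are saved under pics/ and viewed, and the job is handed in when it is done.

```bash
mkdir -p pics; ls; python3 - <<'E'
from bench import *
import cv2
o=get_obs(); print(o)
for n in ["side","top","wrist"]:
    c=capture(n); cv2.imwrite(f"pics/{n}0.png",c["color"][:,:,::-1]); print(n,{k:v for k,v in c.items() if k!="color"})
E
```

```text
pics
{'time_s': 0.0, 'q': array([ 1.11132483e+00,  3.08985498e-01,  1.63517644e+00, -2.50867257e-05,
        1.19969262e+00, -6.97189201e-02]), 'joint_vel': array([-0.00028542, -0.00078976, -0.00076921, -0.00038491,  0.00079779,
        0.00029877]), 'joint_efforts': array([-1.06663429e-03, -4.15249729e+01, -2.76669341e+01, -2.75824123e-04,
        1.01080601e-02, -3.60603315e-05]), 'eef_pos': array([237.16466477, 577.39596742, 238.06401316]), 'ee_rot': array([-2.84486545e-04,  1.93640566e-01,  9.81071889e-01, -1.09464620e-03]), 'force': array([-0.53022879, -0.2285226 , -0.4848326 ]), 'moment': array([ 0.01474599,  0.00260104, -0.02687282]), 'grip_width': 85.30909486139056}
side {'vfov': 53.756230304069305, 'cx': 286.40466895850585, 'cy': 203.780692286105, 'rvec': array([ 0.60711195, -2.68465573,  1.11614307]), 'tvec': array([585.85809461, 220.92606751, 856.1214533 ])}
top {'vfov': 55.10206810226492, 'cx': 277.48714504362596, 'cy': 211.71543875577376, 'rvec': array([ 2.15326731, -2.14762067,  0.12840176]), 'tvec': array([ 59.86588223, 617.26664101, 982.66779145])}
wrist {'vfov': 64.84801173652917, 'cx': 280.9351094517796, 'cy': 211.67614950552687, 'tool_from_camera': array([[ 1.27910033e-04, -9.64158128e-01, -2.65328263e-01,
         6.70302775e+01],
       [ 9.99999950e-01,  4.64562885e-05,  3.13267864e-04,
        -9.89863075e-02],
       [-2.89713591e-04, -2.65328290e-01,  9.64158086e-01,
        -1.36022781e+02],
       [ 0.00000000e+00,  0.00000000e+00,  0.00000000e+00,
         1.00000000e+00]])}
```

View pics/side0.png

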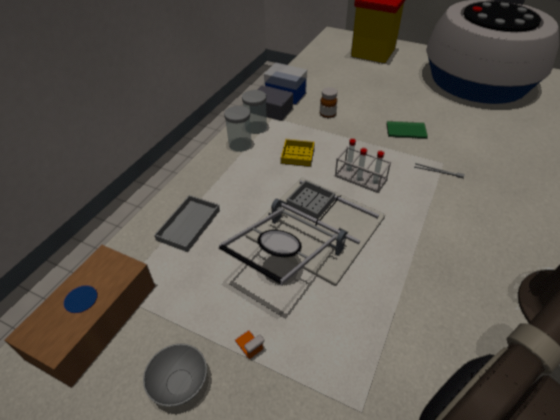

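View pics/top0.png

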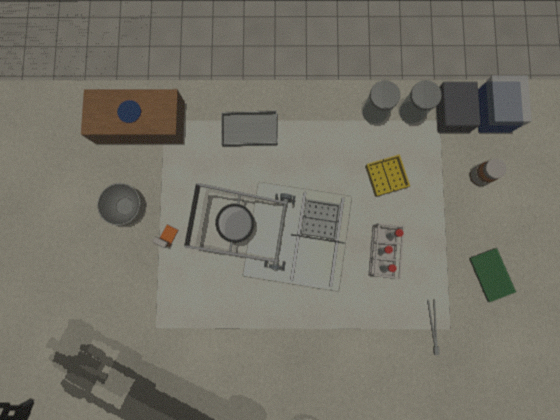

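View pics/wrist0.png

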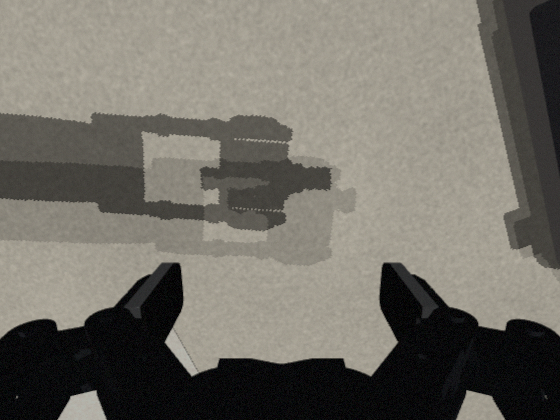

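The top view shows the stand at about (300,240), the steel tray at (321,219) with the black mark line at about (318,238). The frame is folded back to the left, with its bar at about (193,215). Candidates for the tray are the steel one at (321,219) between the rails and the yellow one at (388,176), which is the decoy. I'll enlarge to check.

```bash
cat > h.py <<'E'
from bench import *
import cv2, numpy as np
def K(c):
    h=c["color"].shape[0]; f=h/2/np.tan(np.radians(c["vfov"])/2)
    return np.array([[f,0,c["cx"]],[0,f,c["cy"]],[0,0,1]])
def RT(c,o=None):
    if "rvec" in c: return cv2.Rodrigues(c["rvec"])[0],np.array(c["tvec"])
    from scipy.spatial.transform import Rotation as R
    w,x,y,z=o["ee_rot"]; T=np.eye(4); T[:3,:3]=R.from_quat([x,y,z,w]).as_matrix(); T[:3,3]=o["eef_pos"]
    M=np.linalg.inv(T@c["tool_from_camera"]); return M[:3,:3],M[:3,3]
def onz(c,uv,z,o=None):
    r,t=RT(c,o); C=-r.T@t; d=r.T@np.linalg.inv(K(c))@np.array([uv[0],uv[1],1.]); return C+d*(z-C[2])/d[2]
def proj(c,p,o=None):
    r,t=RT(c,o); q=K(c)@(r@np.array(p,float)+t); return q[:2]/q[2]
def crop(c,x0,y0,x1,y1,s,fn,g=1.6):
    im=c["color"][y0:y1,x0:x1,::-1]; im=np.clip(im*g,0,255).astype(np.uint8)
    cv2.imwrite(fn,cv2.resize(im,None,fx=s,fy=s,interpolation=cv2.INTER_CUBIC))
E
python3 - <<'E'
from h import *
c=capture("top"); crop(c,180,160,360,300,4.4,"pics/top1.png")
c=capture("side"); crop(c,200,130,400,330,3,"pics/side1.png",2)
E
```

```text
(no output)
```

View pics/top1.png

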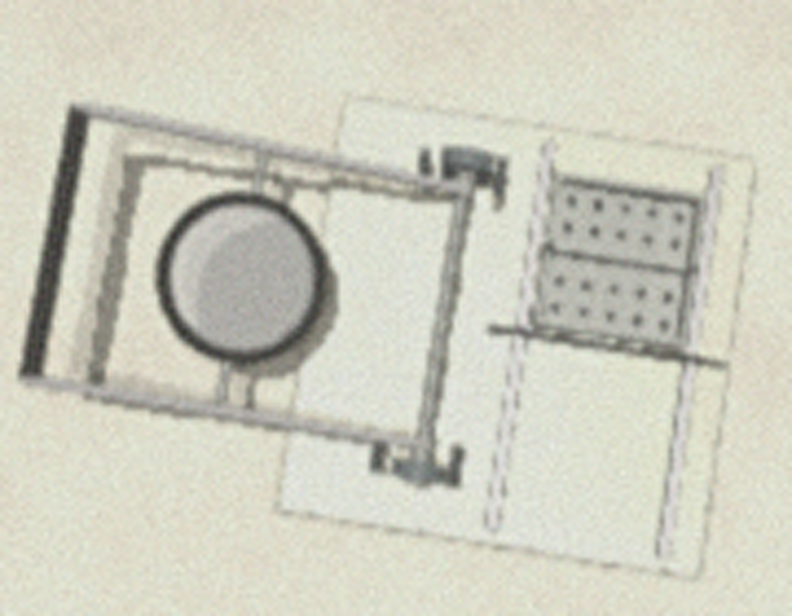

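View pics/side1.png

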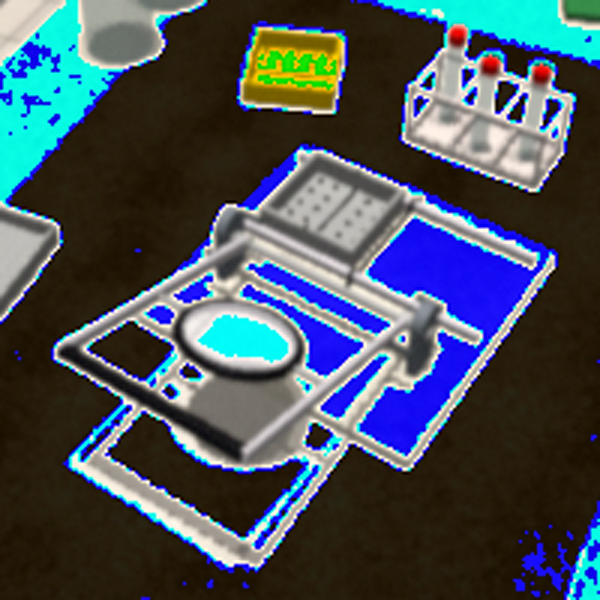

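The steel tray with its black line (crop (620,260)) lies between the rails, past the mark line (490,327)-(728,366), so it is the one meant. The yellow one lies off the stand and is a decoy. Next I'll measure positions.

```bash
cat > m.py <<'E'
from h import *
c=capture("top")
f=lambda p:np.array([180+p[0]/4.4-.4,160+p[1]/4.4-.4])
P=lambda p,z:onz(c,f(p),z)[:2]
cor=[P(p,14) for p in [(345,95),(755,158),(700,578),(280,510)]]
print("corners",np.round(cor,1),"centre",np.mean(cor,0).round(1),[round(float(np.linalg.norm(cor[i]-cor[i-1])),1) for i in range(4)])
a,b=P((492,328),14),P((726,366),14); print("mark ends",a.round(1),b.round(1),np.linalg.norm(a-b))
rl=[P((549,143),24),P((493,527),24)]; rr=[P((716,170),24),P((664,556),24)]
print("rails",np.round(rl+rr,1),[np.linalg.norm(rl[0]-rl[1]),np.linalg.norm(rr[0]-rr[1]),np.linalg.norm(rl[0]-rr[0])], "centre",np.mean(rl+rr,0).round(1))
xd=(rl[0]-rl[1])/np.linalg.norm(rl[0]-rl[1]); print("x ang",np.degrees(np.arctan2(xd[1],xd[0])))
t=[P(p,40) for p in [(556,178),(700,202),(684,352),(532,326)]]; print("tray rim",np.round(t,1),np.mean(t,0).round(1))
l=[P((546,250),18),P((690,270),18)]; print("tray line",np.round(l,1),np.mean(l,0).round(1))
g=[P((79,107),130),P((33,377),130)]; print("bar",np.round(g,1),np.mean(g,0).round(1),np.linalg.norm(g[0]-g[1]))
h=[P((468,178),55),P((425,440),55)]; print("hinge",np.round(h,1),np.mean(h,0).round(1))
im=c["color"].astype(int)
for nm,uv,z in [("rack",(386,250),0),("clip",(167,236),0)]: print(nm,onz(c,uv,z).round(0))
for uv in [(371,226),(398,226),(403,277),(371,277)]: print(onz(c,uv,66).round(0))
E
python3 m.py
```

```text
corners [[ 701.4  113.3]
 [ 663.6 -130.9]
 [ 418.   -94.2]
 [ 455.9  148.7]] centre [559.7   9.2] [248.1, 247.1, 248.3, 245.9]
mark ends [562.1  25.5] [ 540.1 -111.4] 138.69119296192576
rails [[ 670.7   -8. ]
 [ 447.    25.3]
 [ 654.7 -106.1]
 [ 431.   -72.5]] [np.float64(226.153590153885), np.float64(226.25939027941712), np.float64(99.38591530416412)] centre [550.8 -40.3]
x ang -8.471446471081254
tray rim [[647.2 -11. ]
 [633.3 -94.1]
 [546.7 -83.5]
 [561.4   3.2]] [597.2 -46.3]
tray line [[607.8  -6.2]
 [596.2 -90.7]] [602.  -48.5]
bar [[670.7 247.9]
 [527.4 267.9]] [599.  257.9] 144.72264507219992
hinge [[644.8  40.1]
 [496.1  64.2]] [570.4  52.1]
rack [ 522. -221.    0.]
clip [557. 352.   0.]
[ 579. -169.   66.]
[ 579. -235.   66.]
[ 455. -243.   66.]
[ 455. -166.   66.]
```

```bash
python3 -m jog '[{"dx":15,"dy":-25,"dz":20,"twist":1},{"dx":45,"dy":-75,"dz":30,"twist":2},{"dx":75,"dy":-130,"dz":30,"twist":4},{"dx":105,"dy":-180,"dz":30,"twist":5},{"dx":135,"dy":-230,"dz":30,"twist":6},{"dx":165,"dy":-285,"dz":30,"twist":7},{"dx":195,"dy":-335,"dz":30,"twist":8},{"dx":225,"dy":-390,"dz":30,"twist":9},{"dx":255,"dy":-440,"dz":30,"twist":10},{"dx":285,"dy":-490,"dz":30,"twist":11},{"dx":315,"dy":-545,"dz":30,"twist":12},{"dx":340,"dy":-590,"dz":30,"twist":13},{"dx":355,"dy":-615,"dz":30,"twist":14},{"dx":363,"dy":-630,"dz":30,"twist":14},{"dx":363,"dy":-630,"dz":30,"twist":14},{"dx":363,"dy":-630,"dz":30,"twist":14}]' -1
python3 - <<'E'
from h import *
o=get_obs(); c=capture("wrist"); crop(c,0,0,560,420,1.4,"pics/w1.png",1.7)
np.savez("w1.npz",p=o["eef_pos"],q=o["ee_rot"])
print(o["eef_pos"],o["ee_rot"],proj(c,[551,-41,14],o))
E
```

```text
time_s: 2.3
eef_pos: [599.8, -51.0, 268.7]
ee_rot: [-0.0, 0.072, 0.997, -0.0]
force: [-1.2, 1.1, -0.2]
grip_width: 0.1
[599.80728566 -50.98842201 268.68300333] [-4.85428940e-04  7.22804871e-02  9.97384225e-01 -6.25924778e-05] [283.45230886 136.46451756]
```

View pics/w1.png

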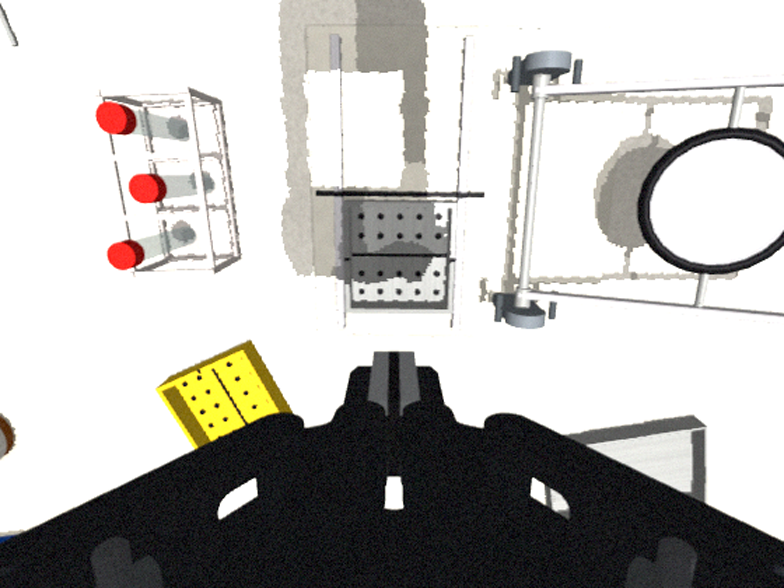

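```bash
python3 - <<'E'
from h import *
o=get_obs(); c=capture("wrist"); f=lambda u:(np.array(u)+.5)/1.4-.5
P=lambda u,z:onz(c,f(u),z,o)[:2]
m=[P((320,192.5),14),P((480,195),14)]; d=m[0]-m[1]
print("mark",np.round(m,1),np.linalg.norm(d), "yaw of y",np.degrees(np.arctan2(-d[1],-d[0])))
r=[P((341,194),24),P((461,195),24)]; print("rails at mark",np.round(r,1),np.linalg.norm(r[0]-r[1]))
M=np.mean(r,0)
a=np.radians(-8.5); xd=np.array([np.cos(a),np.sin(a)]); yd=np.array([-xd[1],xd[0]])
for nm,us,z in [("line floor",[(355,254),(445,255)],18),("line rim",[(347,259),(452,260)],40),("far rim outer",[(352,312),(448,312)],40),("far base",[(352,312),(448,312)],14),("near outer",[(352,201),(448,201)],40),("hinge",[(541,90),(525,300)],55)]:
    p=np.mean([P(u,z) for u in us],0); print(nm,p.round(1),"markframe",round((p-M)@xd,1),round((p-M)@yd,1))
print("M",M)
E
```

```text
mark [[ 542.9 -103.9]
 [ 563.9   26.5]] 132.07977960686375 yaw of y 80.87081786392376
rails at mark [[546.3 -85.8]
 [560.9   9.6]] 96.5555687196983
line floor [602.9 -45.8] markframe 49.9 -0.3
line rim [602.9 -46.5] markframe 50.0 -1.0
far rim outer [646.5 -52.3] markframe 94.0 -0.3
far base [654.5 -53. ] markframe 102.0 0.1
near outer [557.5 -39.7] markframe 4.1 -1.0
hinge [570.8  57.5] markframe 2.8 97.1
M [553.59558694 -38.08777269]
```

```bash
python3 -m jog '[{"dx":30,"dy":-2,"dz":-20},{"dx":68,"dy":-5,"dz":-60},{"dx":68,"dy":-5,"dz":-110},{"dx":68,"dy":-5,"dz":-155},{"dx":68,"dy":-5,"dz":-190},{"dx":68,"dy":-5,"dz":-215},{"dx":68,"dy":-5,"dz":-230},{"dx":68,"dy":-5,"dz":-240},{"dx":68,"dy":-5,"dz":-240},{"dx":68,"dy":-5,"dz":-240}]'
python3 - <<'E'
from h import *
o=get_obs(); c=capture("wrist"); crop(c,0,0,560,420,1.4,"pics/w2.png",1.3)
c=capture("side"); crop(c,220,150,400,290,4,"pics/s2.png",1.3)
E
```

```text
invalid input
```

View pics/w2.png

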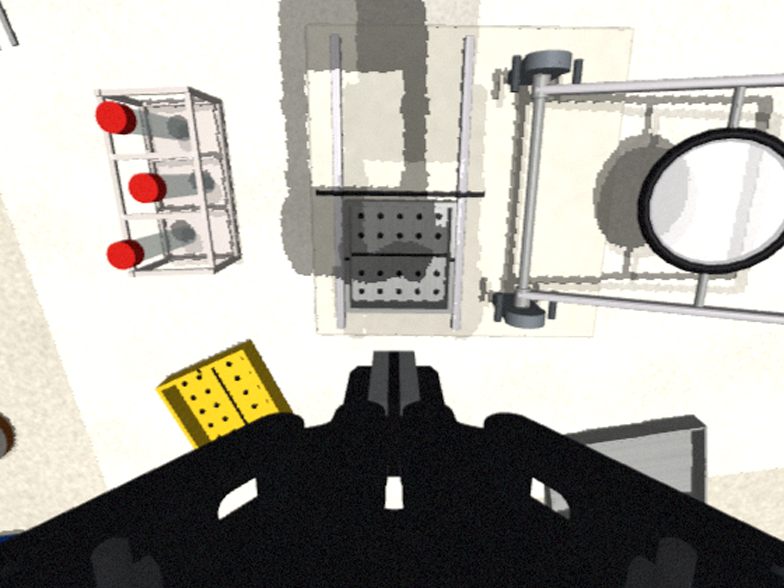

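View pics/s2.png

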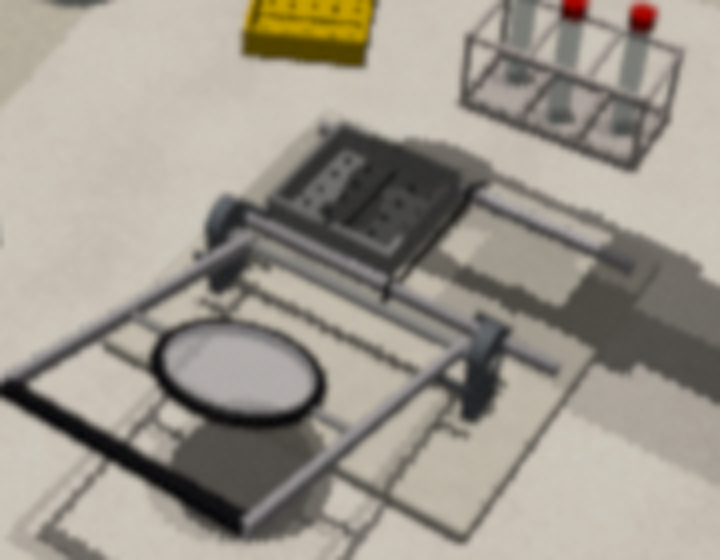

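The move was refused, probably because "twist" was missing from the rows, so nothing moved. I'm resending it with all the keys.

```bash
python3 -m jog '[{"dx":30,"dy":-2,"dz":-20,"twist":0},{"dx":68,"dy":-5,"dz":-60,"twist":0},{"dx":68,"dy":-5,"dz":-110,"twist":0},{"dx":68,"dy":-5,"dz":-155,"twist":0},{"dx":68,"dy":-5,"dz":-190,"twist":0},{"dx":68,"dy":-5,"dz":-215,"twist":0},{"dx":68,"dy":-5,"dz":-230,"twist":0},{"dx":68,"dy":-5,"dz":-240,"twist":0},{"dx":68,"dy":-5,"dz":-240,"twist":0},{"dx":68,"dy":-5,"dz":-240,"twist":0}]' -1
python3 - <<'E'
from h import *
o=get_obs(); c=capture("wrist"); crop(c,0,0,560,420,1.4,"pics/w3.png",1.3)
c=capture("side"); crop(c,220,150,400,290,4,"pics/s3.png",1.3)
E
```

```text
time_s: 3.75
eef_pos: [669.1, -56.1, 30.3]
ee_rot: [0.001, 0.072, 0.997, -0.0]
force: [0.2, -0.1, 0.6]
grip_width: -0.1
```

View pics/w3.png

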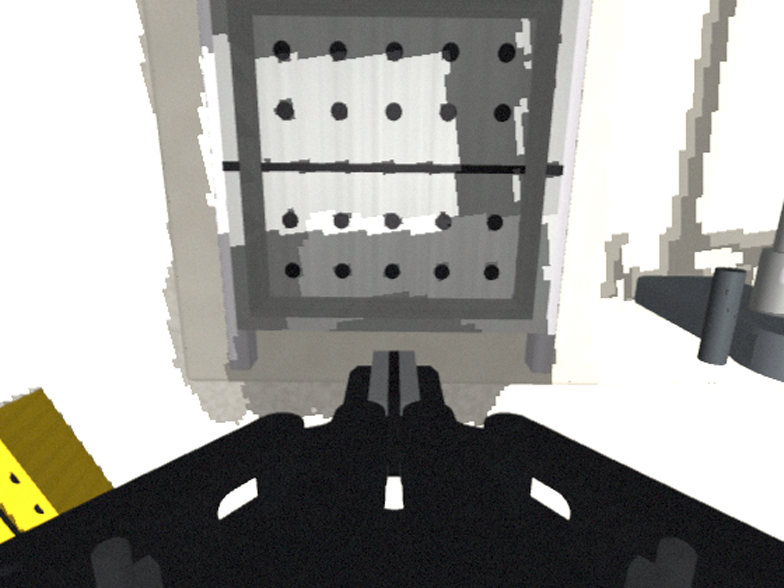

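View pics/s3.png

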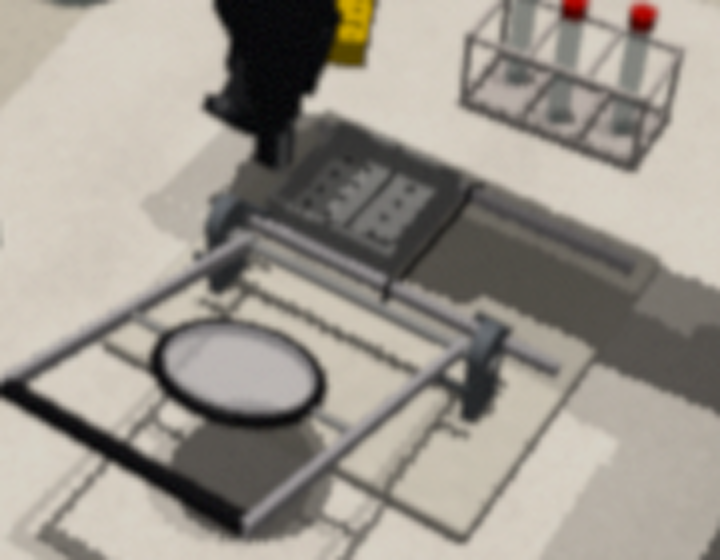

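The closed fingers (394,370 in the wrist view) are centred behind the tray's far wall, at row 330. I'll push most of the way now.

```bash
python3 -m jog '[{"dx":-4,"dy":0.6,"dz":0,"twist":0},{"dx":-8,"dy":1.2,"dz":0,"twist":0},{"dx":-12,"dy":1.8,"dz":0,"twist":0},{"dx":-16,"dy":2.4,"dz":0,"twist":0},{"dx":-20,"dy":3,"dz":0,"twist":0},{"dx":-24,"dy":3.6,"dz":0,"twist":0},{"dx":-28,"dy":4.2,"dz":0,"twist":0},{"dx":-32,"dy":4.8,"dz":0,"twist":0},{"dx":-36,"dy":5.4,"dz":0,"twist":0},{"dx":-40,"dy":6,"dz":0,"twist":0},{"dx":-44,"dy":6.6,"dz":0,"twist":0},{"dx":-48,"dy":7.2,"dz":0,"twist":0},{"dx":-51,"dy":7.6,"dz":0,"twist":0},{"dx":-54,"dy":8,"dz":0,"twist":0},{"dx":-56,"dy":8.3,"dz":0,"twist":0},{"dx":-56,"dy":8.3,"dz":0,"twist":0},{"dx":-56,"dy":8.3,"dz":0,"twist":0}]' -1
python3 - <<'E'
from h import *
o=get_obs(); np.set_printoptions(precision=5); print(o["eef_pos"],o["ee_rot"]); c=capture("wrist"); crop(c,0,0,560,420,1.4,"pics/w4.png",1.3)
E
```

```text
time_s: 5.98
eef_pos: [612.6, -47.9, 30.1]
ee_rot: [0.001, 0.072, 0.997, -0.0]
force: [0.5, -0.1, -0.5]
grip_width: -0.2
[612.62046 -47.85204  30.05664] [ 5.55960e-04  7.19846e-02  9.97406e-01 -3.61790e-04]
```

View pics/w4.png

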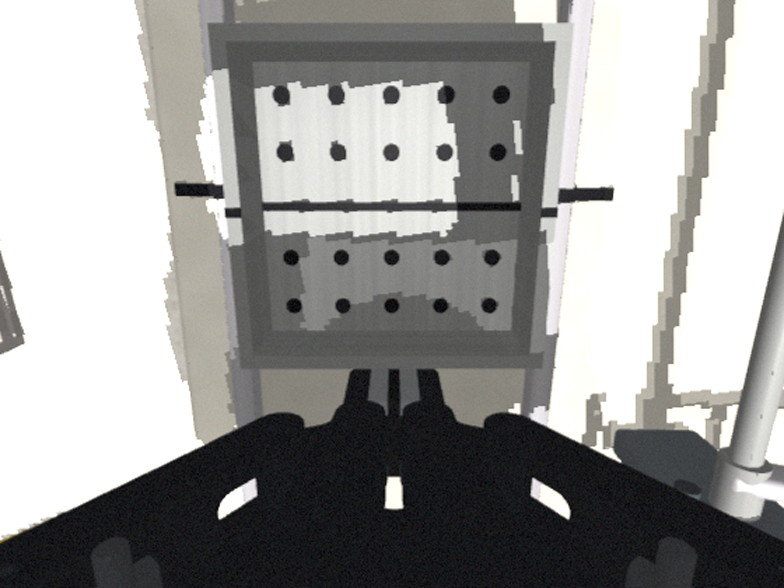

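```bash
cat > t.py <<'E'
from h import *
import sys,json
rim,mk,fl=json.loads(sys.argv[1])
o=get_obs(); c=capture("wrist"); f=lambda u:(np.array(u)+.5)/1.4-.5
P=lambda u,z:onz(c,f(u),z,o)[:2]
r=[P(u,40) for u in rim]; m=[P(u,14) for u in mk]; fl=[P(u,18) for u in fl]
d=m[1]-m[0]; yd=d/np.linalg.norm(d); xd=np.array([yd[1],-yd[0]])
print("ang",np.degrees(np.arctan2(xd[1],xd[0])),"marklen",np.linalg.norm(d),"rim",[((p-m[0])@xd).round(1) for p in r],"floor",[((p-m[0])@xd).round(1) for p in fl],"rim len",np.linalg.norm(r[1]-r[0]))
print("mark mid",np.mean(m,0).round(1))
E
python3 t.py '[[[233,212],[549,212]],[[177,189],[611,194]],[[265,207],[520,206]]]'
```

```text
ang -8.891995356607984 marklen 139.11849864489827 rim [np.float64(4.7), np.float64(3.7)] floor [np.float64(5.0), np.float64(3.8)] rim len 84.9359750866842
mark mid [553.1 -39. ]
```

The tray is about 4.3 mm short of the mark. I'll push the rest, then back off.

```bash
python3 -m jog '[{"dx":-2,"dy":0.3,"dz":0,"twist":0},{"dx":-4.3,"dy":0.6,"dz":0,"twist":0},{"dx":-4.3,"dy":0.6,"dz":0,"twist":0},{"dx":-4.3,"dy":0.6,"dz":0,"twist":0},{"dx":2,"dy":-0.3,"dz":0,"twist":0},{"dx":12,"dy":-1.8,"dz":0,"twist":0},{"dx":20,"dy":-3,"dz":0,"twist":0},{"dx":20,"dy":-3,"dz":0,"twist":0},{"dx":20,"dy":-3,"dz":0,"twist":0},{"dx":20,"dy":-3,"dz":0,"twist":0}]' -1
python3 - <<'E'
from h import *
c=capture("wrist"); crop(c,0,0,560,420,1.4,"pics/w5.png",1.3)
E
```

```text
time_s: 7.32
eef_pos: [632.2, -50.7, 29.8]
ee_rot: [0.0, 0.072, 0.997, -0.0]
force: [0.3, -0.3, 0.2]
grip_width: 0.2
```

View pics/w5.png

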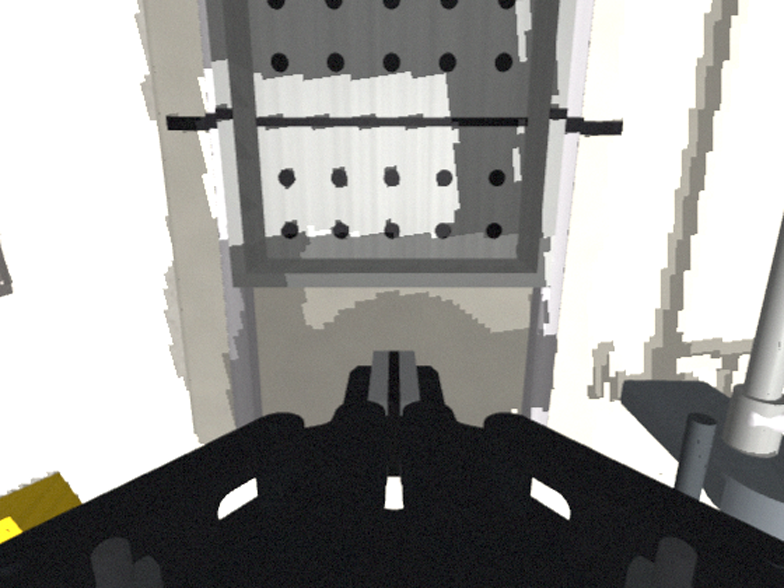

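```bash
python3 t.py '[[[224,112],[559,114]],[[170,123],[619,127]],[[265,121],[525,121]]]'; python3 m.py | grep -E "bar|hinge"; python3 - <<'E'
from h import *
c=capture("top"); crop(c,180,160,360,300,4.4,"pics/top3.png",1.6)
E
```

```text
ang -8.725793146053807 marklen 138.65523255371556 rim [np.float64(-0.5), np.float64(-0.7)] floor [np.float64(-0.5), np.float64(-1.1)] rim len 85.1846636126702
mark mid [552.9 -38.9]
bar [[670.7 247.9]
hinge [[644.8  40.1]
```

View pics/top3.png

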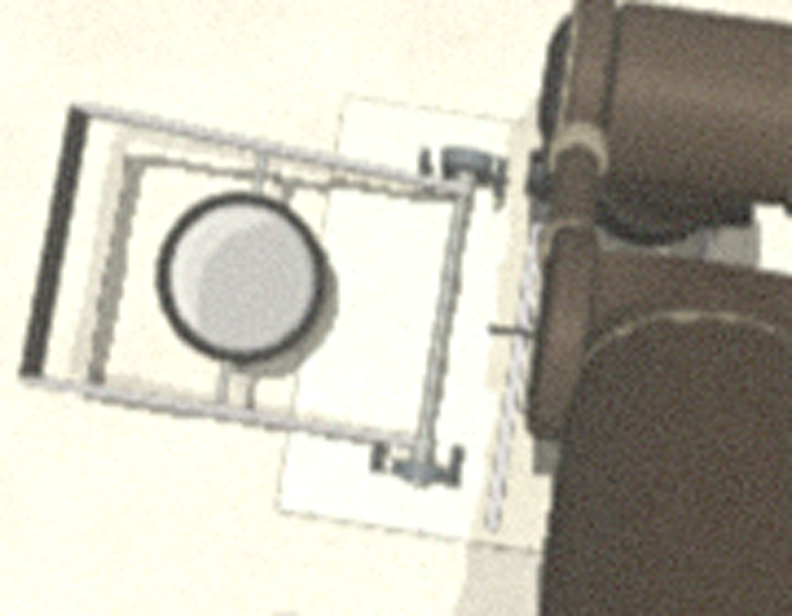

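The tray centre reads −0.7 mm along the rails, with the fingers about 19 mm clear of it and the frame still folded. Next I'll lift and move over the grip bar.

```bash
python3 -m jog '[{"dx":4,"dy":0,"dz":15,"twist":0},{"dx":4,"dy":0,"dz":50,"twist":0},{"dx":4,"dy":0,"dz":95,"twist":0},{"dx":4,"dy":0,"dz":140,"twist":0},{"dx":2,"dy":10,"dz":175,"twist":0},{"dx":0,"dy":40,"dz":195,"twist":0},{"dx":-5,"dy":85,"dz":200,"twist":0},{"dx":-11,"dy":135,"dz":200,"twist":0},{"dx":-17,"dy":185,"dz":200,"twist":0},{"dx":-23,"dy":235,"dz":200,"twist":0},{"dx":-28,"dy":275,"dz":200,"twist":0},{"dx":-32,"dy":300,"dz":200,"twist":0},{"dx":-34,"dy":311,"dz":200,"twist":0},{"dx":-34,"dy":311,"dz":200,"twist":0},{"dx":-34,"dy":311,"dz":200,"twist":0}]' 0
python3 - <<'E'
from h import *
o=get_obs();c=capture("wrist"); crop(c,0,0,560,420,1.4,"pics/w6.png",1.3)
print(o["eef_pos"],proj(c,[598.3,260.3,130],o)*1.4)
c=capture("top"); crop(c,180,160,360,300,4.4,"pics/top4.png",1.6)
E
```

```text
time_s: 9.4
eef_pos: [598.7, 259.1, 230.3]
ee_rot: [0.001, 0.072, 0.997, -0.001]
force: [-0.1, -0.0, 0.4]
grip_width: 42.4
[598.74446225 259.11620356 230.27325596] [395.6841855  298.65540912]
```

View pics/w6.png

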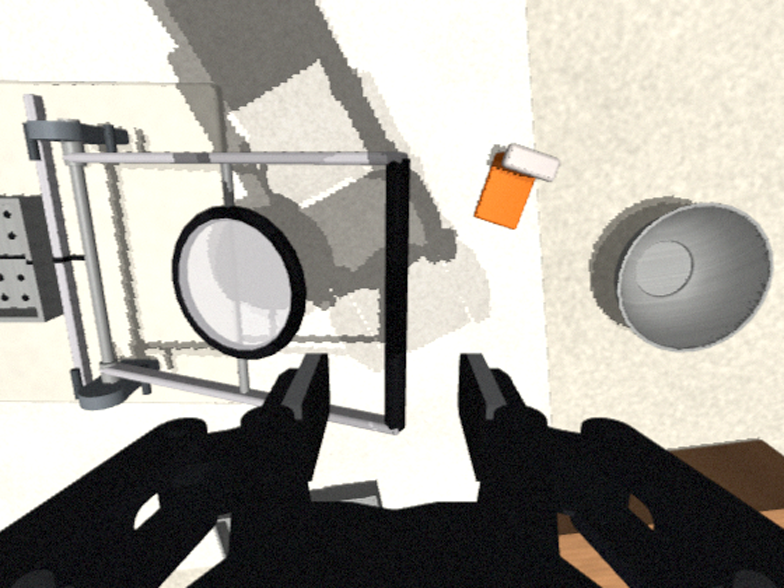

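View pics/top4.png

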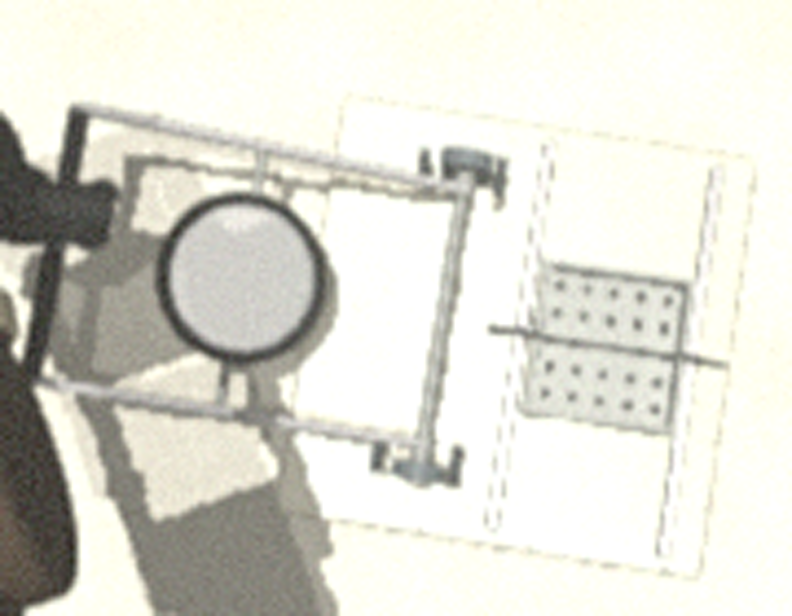

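The wrist view shows the bar at column 397, spanning rows 160–430, centred between the jaws and within about 2 px of my prediction. The top view shows the tray's line level with the mark. I'll descend and grip.

```bash
python3 -m jog '[{"dx":0,"dy":1,"dz":-25,"twist":0},{"dx":0,"dy":1,"dz":-55,"twist":0},{"dx":0,"dy":1,"dz":-80,"twist":0},{"dx":0,"dy":1,"dz":-97,"twist":0},{"dx":0,"dy":1,"dz":-106,"twist":0},{"dx":0,"dy":1,"dz":-110,"twist":0},{"dx":0,"dy":1,"dz":-110,"twist":0},{"dx":0,"dy":1,"dz":-110,"twist":0}]' 0
python3 - <<'E'
from h import *
o=get_obs();c=capture("wrist"); crop(c,0,0,560,420,1.4,"pics/w7.png",1.3)
print(o["eef_pos"])
c=capture("side"); crop(c,200,150,380,290,4,"pics/s7.png",1.5)
E
```

```text
time_s: 10.5
eef_pos: [599.4, 260.3, 121.1]
ee_rot: [0.001, 0.073, 0.997, -0.0]
force: [-0.0, -0.3, 0.3]
grip_width: 42.6
[599.43970172 260.29152765 121.12993139]
```

View pics/w7.png

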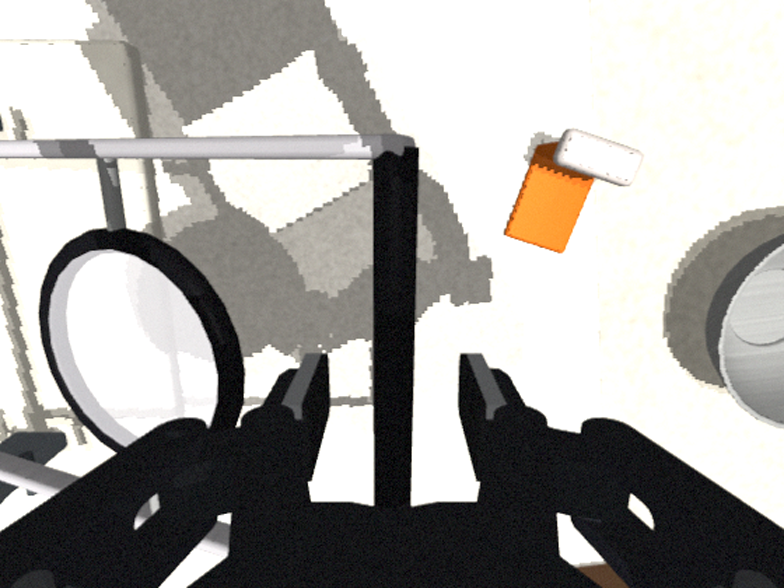

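View pics/s7.png

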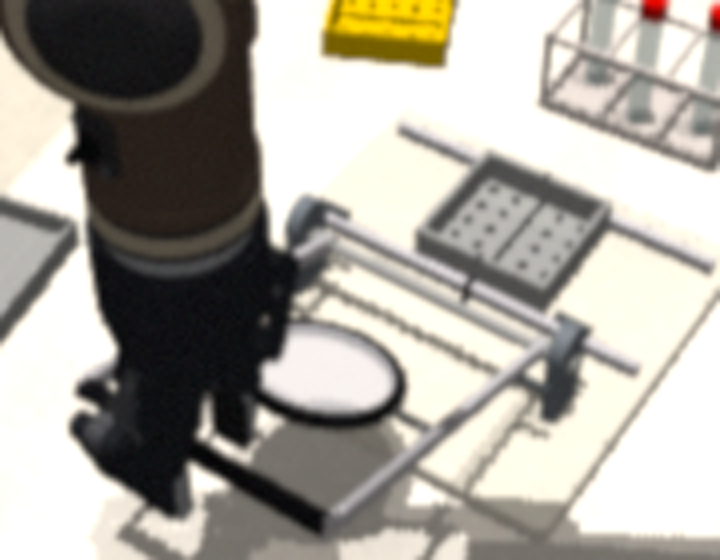

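The jaws straddle the bar, which is at column 395 between pads at 328 and 460, and the left finger is clear of the ring. I'll lower 1 mm and close.

```bash
python3 -m jog '[{"dx":-0.5,"dy":0,"dz":-2,"twist":0},{"dx":-0.5,"dy":0,"dz":-2,"twist":0},{"dx":-0.5,"dy":0,"dz":-2,"twist":0},{"dx":-0.5,"dy":0,"dz":-2,"twist":0},{"dx":-0.5,"dy":0,"dz":-2,"twist":0},{"dx":-0.5,"dy":0,"dz":-2,"twist":0}]' -1
python3 - <<'E'
import numpy as np
# bar displacement from phi0=20 deg along yd=(.1495,.9888)
for p in range(20,136,5):
    a=np.radians(p);r=220*(np.cos(a)-np.cos(np.radians(20)));z=220*(np.sin(a)-np.sin(np.radians(20)))
    print(p,round(r*.1495,1),round(r*.9888,1),round(z,1))
E
```

```text
time_s: 11.35
eef_pos: [598.7, 260.3, 119.2]
ee_rot: [0.001, 0.073, 0.997, -0.0]
force: [-1.5, 0.6, 3.9]
grip_width: 10.1
20 0.0 0.0 0.0
25 -1.1 -7.3 17.7
30 -2.4 -16.0 34.8
35 -4.0 -26.2 50.9
40 -5.7 -37.8 66.2
45 -7.6 -50.6 80.3
50 -9.8 -64.6 93.3
55 -12.0 -79.6 105.0
60 -14.5 -95.6 115.3
65 -17.0 -112.5 124.1
70 -19.7 -130.0 131.5
75 -22.4 -148.1 137.3
80 -25.2 -166.6 141.4
85 -28.0 -185.5 143.9
90 -30.9 -204.4 144.8
95 -33.8 -223.4 143.9
100 -36.6 -242.2 141.4
105 -39.4 -260.7 137.3
110 -42.2 -278.8 131.5
115 -44.8 -296.4 124.1
120 -47.4 -313.2 115.3
125 -49.8 -329.2 105.0
130 -52.0 -344.2 93.3
135 -54.2 -358.2 80.3
```

Gripped, with a width of about 10–12 mm. I'll swing the first part and then check.

```bash
python3 -m jog '[{"dx":-0.5,"dy":-3,"dz":8,"twist":0},{"dx":-1,"dy":-7,"dz":18,"twist":0},{"dx":-1.7,"dy":-11.5,"dz":26,"twist":0},{"dx":-2.4,"dy":-16,"dz":35,"twist":0},{"dx":-3.2,"dy":-21,"dz":43,"twist":0},{"dx":-4,"dy":-26,"dz":51,"twist":0},{"dx":-4.8,"dy":-32,"dz":59,"twist":0},{"dx":-5.7,"dy":-38,"dz":66,"twist":0},{"dx":-6.6,"dy":-44,"dz":73,"twist":0},{"dx":-7.6,"dy":-51,"dz":80,"twist":0},{"dx":-9.8,"dy":-65,"dz":93,"twist":0},{"dx":-9.8,"dy":-65,"dz":93,"twist":0},{"dx":-9.8,"dy":-65,"dz":93,"twist":0}]' -1
python3 - <<'E'
from h import *
c=capture("side"); crop(c,180,90,400,290,3,"pics/s8.png",1.5)
E
```

```text
time_s: 12.98
eef_pos: [588.8, 196.5, 214.5]
ee_rot: [0.001, 0.073, 0.997, 0.001]
force: [-3.6, 7.0, 4.4]
grip_width: 10.0
```

View pics/s8.png

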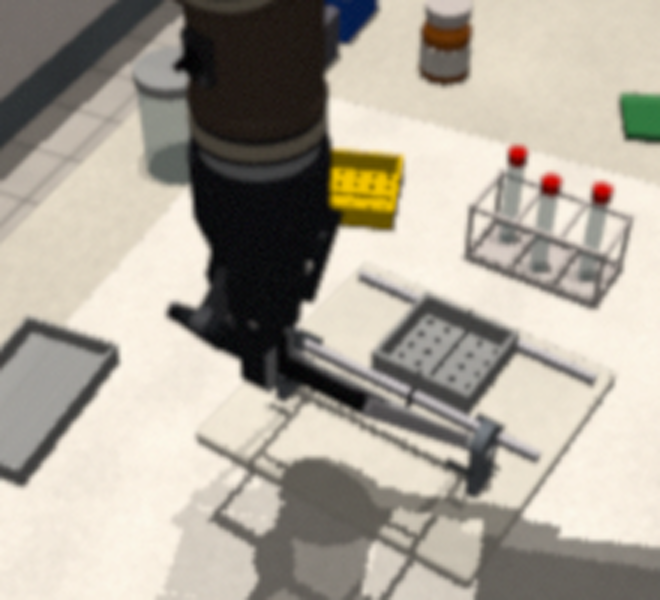

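The frame follows and the forces are small. Continuing over the top to about 35° past upright.

```bash
python3 -m jog '[{"dx":-2,"dy":-16,"dz":10,"twist":0},{"dx":-4.6,"dy":-32,"dz":20,"twist":0},{"dx":-7,"dy":-49,"dz":29,"twist":0},{"dx":-9.8,"dy":-66,"dz":36,"twist":0},{"dx":-12.5,"dy":-84,"dz":42,"twist":0},{"dx":-15.3,"dy":-103,"dz":46,"twist":0},{"dx":-18,"dy":-122,"dz":48.6,"twist":0},{"dx":-21,"dy":-140.6,"dz":49.5,"twist":0},{"dx":-24,"dy":-159.6,"dz":48.6,"twist":0},{"dx":-26.7,"dy":-178,"dz":46,"twist":0},{"dx":-29.5,"dy":-197,"dz":42,"twist":0},{"dx":-32.3,"dy":-215,"dz":36,"twist":0},{"dx":-35,"dy":-232.6,"dz":29,"twist":0},{"dx":-37.5,"dy":-249.4,"dz":20,"twist":0},{"dx":-40,"dy":-265.4,"dz":10,"twist":0},{"dx":-40,"dy":-265.4,"dz":10,"twist":0},{"dx":-40,"dy":-265.4,"dz":10,"twist":0}]' -1
python3 - <<'E'
from h import *
o=get_obs(); M=np.array([553,-39]);yd=np.array([.1495,.9888]); r=(o["eef_pos"][:2]-M)@yd-96; z=o["eef_pos"][2]+11-55
print("radius",np.hypot(r,z),"phi",np.degrees(np.arctan2(z,r)))
c=capture("side"); crop(c,180,90,400,290,3,"pics/s9.png",1.5)
E
```

```text
time_s: 15.15
eef_pos: [547.5, -69.1, 223.7]
ee_rot: [-0.0, 0.073, 0.997, 0.001]
force: [-6.2, -0.1, 2.2]
grip_width: 10.0
radius 219.77851518177948 phi 125.15136383499349
```

View pics/s9.png

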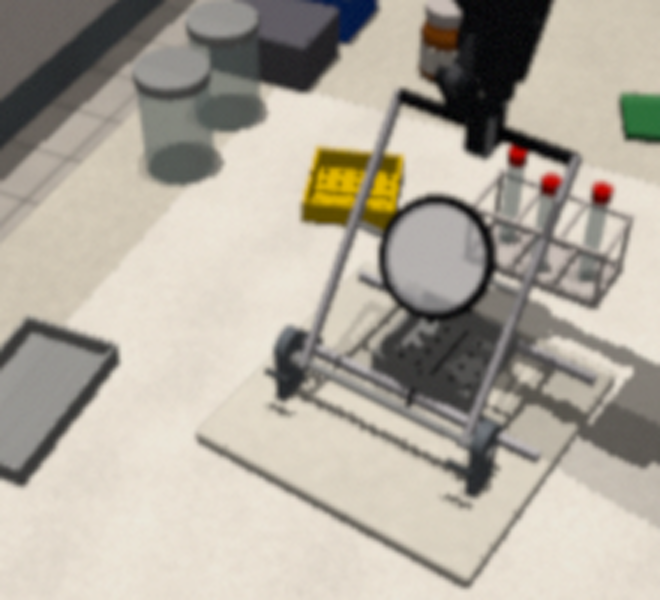

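The frame is about 35° past upright: the radius check gives 219.8 mm and φ = 125.2°. I'll lower it to about 133° and open the jaws.

```bash
python3 -m jog '[{"dx":-1,"dy":-8,"dz":-6,"twist":0},{"dx":-2,"dy":-15,"dz":-12,"twist":0},{"dx":-3.3,"dy":-23,"dz":-18,"twist":0},{"dx":-3.3,"dy":-23,"dz":-18,"twist":0}]' -1 && python3 -m jog '[{"dx":0,"dy":0,"dz":0,"twist":0},{"dx":0,"dy":0,"dz":0,"twist":0},{"dx":0,"dy":0,"dz":0,"twist":0},{"dx":0,"dy":0,"dz":0,"twist":0},{"dx":0,"dy":0,"dz":0,"twist":0},{"dx":0,"dy":0,"dz":0,"twist":0}]' 1
python3 - <<'E'
from h import *
o=get_obs(); print(o["force"])
c=capture("wrist"); crop(c,0,0,560,420,1.4,"pics/w10.png",1.3)
c=capture("side"); crop(c,180,90,400,290,3,"pics/s10.png",1.5)
E
```

```text
time_s: 15.7
eef_pos: [544.0, -91.4, 204.8]
ee_rot: [-0.001, 0.073, 0.997, 0.002]
force: [-2.9, 2.7, -3.1]
grip_width: 9.7
time_s: 16.45
eef_pos: [544.1, -91.4, 204.9]
ee_rot: [-0.001, 0.073, 0.997, 0.002]
force: [-0.3, 0.3, 0.6]
grip_width: 85.5
[-0.30130617  0.2729718   0.63866998]
```

View pics/w10.png

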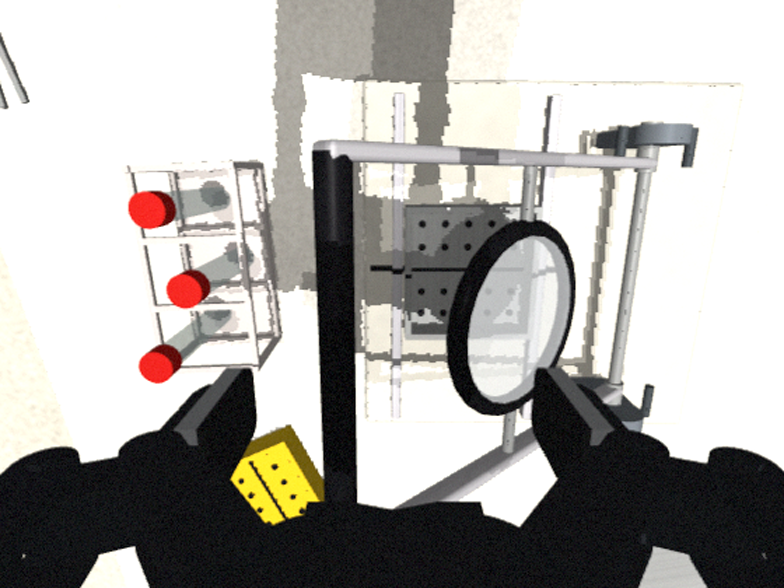

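View pics/s10.png

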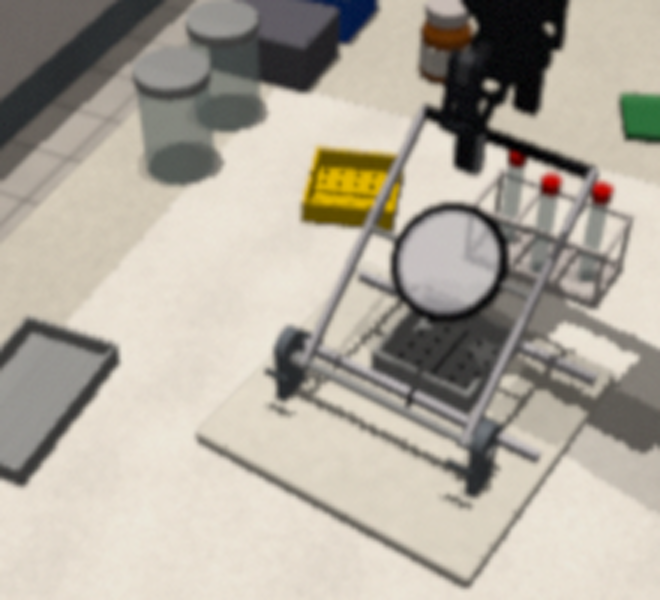

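The frame fell onto its stop. The bar, at column 335, is free between the open jaws, the contact force is about 0 N, and the tray line is on the mark. I'll lift straight up.

```bash
python3 -m jog '[{"dx":0,"dy":0,"dz":10,"twist":0},{"dx":0,"dy":0,"dz":25,"twist":0},{"dx":0,"dy":0,"dz":50,"twist":0},{"dx":0,"dy":0,"dz":75,"twist":0},{"dx":0,"dy":0,"dz":90,"twist":0},{"dx":0,"dy":0,"dz":90,"twist":0},{"dx":0,"dy":0,"dz":90,"twist":0},{"dx":0,"dy":0,"dz":90,"twist":0},{"dx":0,"dy":0,"dz":90,"twist":0},{"dx":0,"dy":0,"dz":90,"twist":0}]' 1
python3 - <<'E'
from h import *
o=get_obs(); print(o["eef_pos"],o["force"])
c=capture("wrist"); crop(c,0,0,560,420,1.4,"pics/w11.png",1.3)
c=capture("side"); crop(c,180,90,400,290,3,"pics/s11.png",1.5)
E
```

```text
time_s: 17.8
eef_pos: [543.8, -91.4, 294.3]
ee_rot: [-0.001, 0.073, 0.997, 0.002]
force: [0.0, -0.0, -0.0]
grip_width: 85.4
[543.78198741 -91.38532856 294.27937999] [ 0.03163432 -0.01626816 -0.01835532]
```

View pics/w11.png

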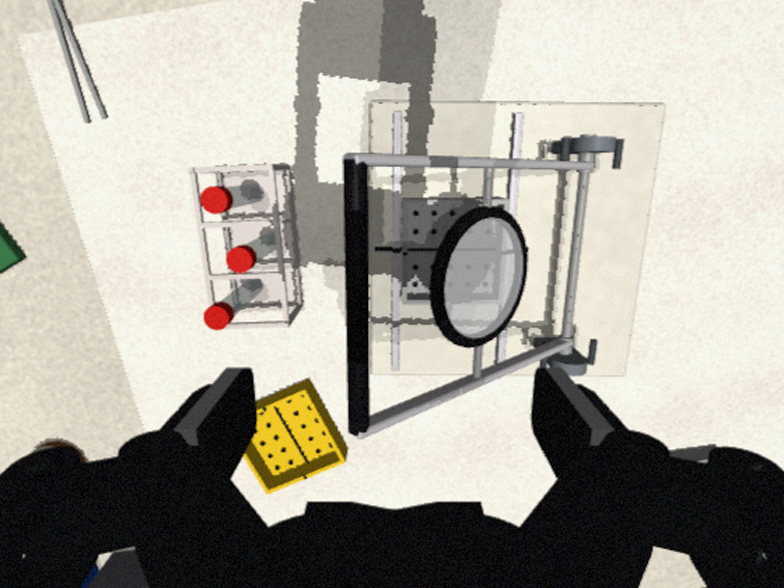

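View pics/s11.png

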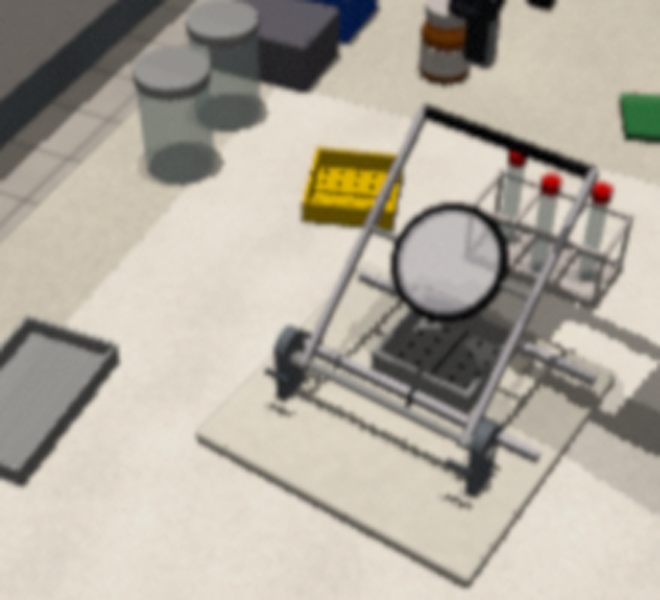

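```bash
python3 - <<'E'
from h import *
o=get_obs(); c=capture("wrist")
M=np.array([553,-39.]);yd=np.array([.1495,.9888]);xd=np.array([.9888,-.1495])
for ph in (133,137,140):
    a=np.radians(ph); h=M+(96+220*np.cos(a))*yd; print(ph,(proj(c,[*h,55+220*np.sin(a)],o)*1.4).round(1))
f=lambda u:(np.array(u)+.5)/1.4-.5
for n,u,z in [("mark end",(379,249),14),("tray line floor",(420,249),18),("tray line floor",(490,250),18),("tray rim L",(403,251),40)]:
    p=onz(c,f(u),z,o)[:2]-M; print(n,(p@xd).round(1),(p@yd).round(1))
E
```

```text
133 [391.  314.7]
137 [369.7 308.2]
140 [355.9 303.5]
mark end 1.1 -65.3
tray line floor 0.3 -28.3
tray line floor 0.9 34.7
tray rim L -1.6 -44.2
```

The bar column of 356 matches φ = 140°, which is on the stop. The tray is within about 3 mm of the mark on every reading. Handing in.

```bash
python3 -c "
from bench import *
print(finish_job())"
```

```text
the job is handed in; nothing more can be done
None
```

I centred the steel tray on the mark and swung the magnifier frame over onto its stop, then handed the job in at about 18 s. The hand-in reported no verdict.

- **Tray:** I pushed it about 50 mm along the rails with the closed fingers, measured it, and corrected the last 4 mm. After I backed off, it read about −0.7 mm from the mark with the frame still folded. In the last picture the line readings relative to the mark's end ran from −0.2 to −0.8 mm on the tray floor. The left rim gave −2.7 mm, a disagreement that is still inside the 7 mm limit.
- **Frame:** I gripped the bar, carried it over to about 133° from level on the folded side (about 43° past upright), and let go. It settled onto its stop, and the bar's picture position matches the 140° expected there.
- **Arm and bystanders:** The gripper is clear above the frame, and the force on the tool is about 0 N. The last pictures show the tube rack standing undisturbed. The clip was out of view at the end, but the gripper never came near it.
- **Refused call:** One move was rejected because I left out the "twist" key. Nothing moved, and I resent it with all four keys.

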